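Run a sample tube on the touch-start vortex mixer

ROBOT

A 7-joint arm with a two-finger parallel gripper is mounted at the origin on the work surface. World frame = base frame: x ahead of the robot, y to its left, z up, the work surface at z = 0. Lengths are in m, angles in rad, forces in N, time in s.
With the tool pointing down it reaches from about 0.425 to 0.95 m from the base axis. Payload 4.7 kg.
Tool frame: the origin (TCP) lies between the finger pads, 19 mm behind the fingertips; this is the grasp point; x points along the fingers, z is the direction in which the jaws open and shut, and the axes are right-handed (so a half turn about x gives the same grasp; the last joint's range is limited). The gripper opens to 85 mm and grips with 20 to 120 N. Pads are 22 mm wide; open, the fingers measure 114 mm over their backs; the gripper's body (76 mm by 85 mm) begins 54 mm behind the grasp point. The pads swing forward as they close: fully open they stand 13 mm farther back than shut.
Start: joints at [-1.373, 0.469, -0.049, 1.532, 0.024, 1.141, -0.082], TCP at [0.152, 0.658, 0.25] pointing down, gripper open.
Joint ranges: [-2.59, 2.59], [-0.33, 1.99], [-1.39, 1.29], [0.1, 2.45], [-1.04, 4.18], [0.21, 1.99], [-2.66, 2.66]. Speed limits (rad/s): [2.57, 2.57, 3.14, 3.14, 3.14, 3.14, 3.14].

INTERFACE

Orientations are given as a 3x3 rotation matrix whose columns are the frame's x, y, z axes.
In Python, from rig import * gives the robot as it stands. Calls block until the motion is done:
- movep(position, orientation): joint-space move of the TCP to a pose.
- move_l(position, attitude=None, feed=0.15, until_force=None): straight line of the TCP; attitude=None keeps the orientation; feed is the mean speed in m/s. With until_force (N) it stops when the force on the tool has changed by that much, and returns True; else False.
- move_joints(angles): joint-space move.
- command_gripper(opening, newtons=None): finger opening in m; newtons is the grip in N (None keeps the last); returns when the fingers have stopped.
- sleep(seconds).
- inverse_kinematics(position, orientation): joint angles nearest the present ones, or None.
- sense(): the state.
- camera(name): name is "scene" or "side" or "wrist"; returns (picture, depth): 420x560x3 uint8, red, green, blue; 420x560 float32, m along the optical axis (not along the pixel's ray), 0 where there is no reading.
- camera_params(name): a dict with "K" (3x3 intrinsics, pixels), "position" and "rotation" of the camera in the world; the wrist camera has in their place "tool_from_camera" (4x4, takes a point from camera to tool coordinates, whose origin is the TCP and whose axes are the tool frame's). Camera axes: x right, y down, z forward; pixel columns grow to the right and rows downward; lengths in m; the calibration is good to about 2 mm. A picture is of the moment at which its call begins: read the wrist's pose just before it. camera_params takes no time and is no camera call.
A pose or a line that the arm cannot do raises Unreachable and nothing moves.
- finish_job(): hands the job in, once; it reports no verdict.
The state is a dict: "time_s": time; "joint_pos": joint angles; "qd": joint speeds; "joint_efforts": joint torques, N m; "position": TCP position; "tcp_rot": TCP orientation; "wrist_force": force on the tool from outside, world axes, zero at the start; "ft_torque": the same for the moment, N m; "finger_gap": finger opening in m.
Only numpy, scipy, OpenCV 4.12 (cv2) and the standard library are available. Lean on these libraries where they do the work, as an engineer would, in place of code of your own. Each camera call takes 0.05 s, during which the arm holds its last target. There are 200 camera calls.

TASK

Pull the one long sample tube out of the tube rack, stand it upright in the rubber cup of the vortex mixer and push the sprung cup down with it to half its travel (6 mm of 12 mm), never right down to its stop, so that the mixer runs. Keep it pressed like that for two seconds or more, and finish the program while still gripping the tube and holding the cup half down; let only the tube press on the mixer. Leave the short tubes in their holes and the specimen jar where it stands.

Things in the scene. Friction and masses are not known exactly. Their poses are not given: they have to be found in the camera images.
- tube: the long sample tube: clear, labelled, round-bottomed, 16 mm in diameter, with a purple cap 20 mm in diameter (collar 21 mm) over its top 26 mm; 130 mm long over all, about 30 g. Origin at its bottom end, z towards the cap. Starts upright in a rack hole with 1.5 mm play, bottom 8 mm and cap top 138 mm above the bench. Gripping the cap from above with 25 to 40 N holds it firmly.
- rack: cream plastic tube rack fixed to the bench, 74 mm (its x) by 160 mm (its y), top 56 mm above the bench, end walls 60 mm high; 2 x 5 round holes of 19 mm, 48 mm deep, at 28 mm pitch. Origin at the centre of its underside, z up.
- mixer: vortex mixer fixed to the bench: cream box 150 mm (its x) by 120 mm (its y), top at 84 mm, a low grey collar 90 mm high and, 18 mm towards +x of its centre, a black rubber cup on a sprung spindle. Its front panel with small screen and knob faces its -x. Origin at the centre of its underside, z up.
- cup_floor (a point): centre of the flat inner floor of the mixer's black rubber cup, where the tube's bottom rests; moves down with the cup. 112 mm above the bench when the cup is up. The cup is open at the top: outside 50 mm in diameter at its rim, mouth about 38 mm, floor about 28 mm across, rim 18 mm above this point. z up.
- cup (a joint): downward travel of the cup in m: 0 up (at rest), 0.012 down on its stop; half travel is 0.006. Spring: it starts to move at about 3 N of push and needs 1 N more per mm (about 9 N at half travel, 15 N at the stop), and springs back up when let go.
- short0: short capped tube, 16 mm in diameter, 80 mm long, same cap and label as the long tube, standing in the rack (top at 88 mm); leave in its hole. Origin at its bottom end, z up along it.
- short1: short capped tube like short0, in another hole of the rack
- short2: short capped tube like short0, in another hole of the rack
- short3: short capped tube like short0, in another hole of the rack
- jar: specimen jar with white lid, 48 mm in diameter, 62 mm high, standing between rack and mixer; leave it where it stands. Origin at the centre of its underside, z up.
Things that resemble listed ones, but are neither listed nor needed, are in the scene too. What is shaped like the tube but turquoise is not meant.

How it is judged:
By the outcome, as a careful person would: the job done as asked, in the order asked, and still so for the second after the job is handed in, while the arm keeps its last pose, push and grip.
It also fails if it takes over 51 s, if anything falls off the work surface, if the arm or the gripper's body presses on something with over 40 N, if the wrist force passes 120 N, or if a joint passes its speed limit or range.

## Working session

There is one attempt and no reset: what is moved stays moved. The work goes in short steps, each a Python script; the robot and the scene stay as the last script left them, time stands still between calls to the robot, and variables do not carry over. Pictures are saved under pics/ and viewed, about 8 in all and at most 12, crops included, and the job is handed in when it is done.

```bash
ls; mkdir -p pics
python3 - <<'E'
from rig import *
import cv2,numpy as np
s=sense();print(s['time_s'],s['position'],s['tcp_rot'],s['finger_gap'])
for n in("scene","side"):
    p,d=camera(n);np.savez(f'{n}0.npz',p=p,d=d);cv2.imwrite(f'pics/{n}0.png',p[...,::-1]);c=camera_params(n);print(n,c)
print(camera_params("wrist"))
E
```

```text
pics
0.0 [0.15162918 0.65718566 0.24892545] [[-4.17597432e-04 -9.74397150e-01  2.24833313e-01]
 [-1.96642368e-03  2.24833698e-01  9.74395167e-01]
 [-9.99997979e-01 -3.52126325e-05 -2.00996761e-03]] 0.08543067255031896
scene {'K': array([[517.88503323,   0.        , 278.14700639],
       [  0.        , 517.88503323, 214.08084612],
       [  0.        ,   0.        ,   1.        ]]), 'position': array([ 0.88269841, -0.55914121,  0.87976111]), 'rotation': array([[ 0.83586819,  0.42309202, -0.34973921],
       [ 0.54889002, -0.63649517,  0.54184281],
       [ 0.00664205, -0.64487754, -0.76425706]])}
side {'K': array([[454.73358432,   0.        , 278.13501346],
       [  0.        , 454.73358432, 218.53002206],
       [  0.        ,   0.        ,   1.        ]]), 'position': array([0.28716597, 0.47650966, 0.66497717]), 'rotation': array([[-0.89996846, -0.32741753,  0.28784463],
       [-0.43575197,  0.65544426, -0.61685739],
       [ 0.01330381, -0.68058106, -0.732552  ]])}
{'K': array([[366.23204966,   0.        , 275.48026354],
       [  0.        , 366.23204966, 209.18869235],
       [  0.        ,   0.        ,   1.        ]]), 'tool_from_camera': array([[ 7.24808355e-04, -2.88284570e-01,  9.57544506e-01,
        -1.24661997e-01],
       [ 6.26394953e-04, -9.57544439e-01, -2.88285024e-01,
         7.37753122e-02],
       [ 9.99999541e-01,  8.08752440e-04, -5.13456210e-04,
        -8.07004892e-04],
       [ 0.00000000e+00,  0.00000000e+00,  0.00000000e+00,
         1.00000000e+00]])}
```

View pics/scene0.png

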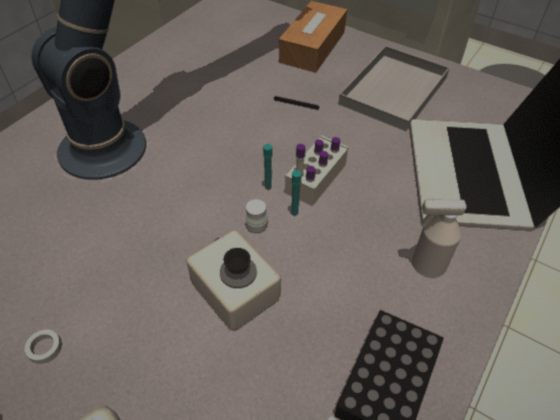

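View pics/side0.png

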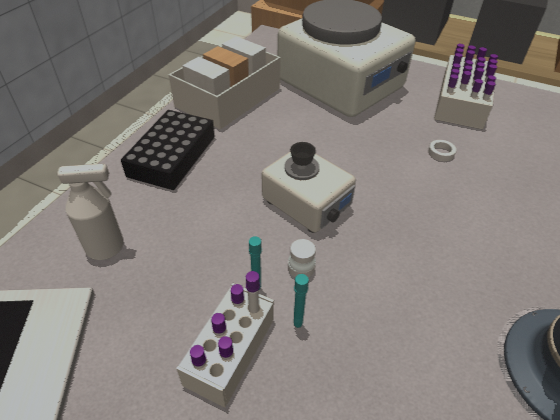

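The scene view shows purple caps at (300,150) (the long one, with clear tube below it) and the short ones at (319,146), (335,144), (323,158) and (311,173). In the side view they are at (252,281), and (237,294), (218,323), (225,347), (198,355). Possible mix-ups are the turquoise tubes (scene (268,150) and (296,175), side (255,243) and (300,283)) and the far rack at side (475,70). The mixer cup is at scene (237,260) and side (303,153).

```bash
cat > h.py <<'E'
from rig import *
import cv2,numpy as np
def ray(n,uv):
    c=camera_params(n);d=c['rotation']@np.linalg.inv(c['K'])@np.array([*uv,1.]);return c['position'],d
def onplane(n,uv,z):
    o,d=ray(n,uv);return o+d*(z-o[2])/d[2]
def cloud(n,d):
    c=camera_params(n);v,u=np.mgrid[:d.shape[0],:d.shape[1]]
    P=np.stack([(u-c['K'][0,2])/c['K'][0,0],(v-c['K'][1,2])/c['K'][1,1],np.ones_like(d)],-1)*d[...,None]
    return P@c['rotation'].T+c['position']
def blobs(m,amin=15):
    n,l,st,ce=cv2.connectedComponentsWithStats(m.astype(np.uint8));return [(ce[i],st[i],l==i) for i in range(1,n) if st[i,4]>=amin]
E
python3 - <<'E'
from h import *
np.set_printoptions(precision=4,suppress=True)
for n in("scene","side"):
    z=np.load(n+'0.npz');p,d=z['p'],z['d'];P=cloud(n,d);h=cv2.cvtColor(p,cv2.COLOR_RGB2HSV)
    H,S,V=h[...,0],h[...,1],h[...,2]
    ok=(d>0)&(P[...,0]>.3)&(P[...,0]<.95)&(abs(P[...,1])<.5)
    for nm,m in(("purple",(H>130)&(H<160)&(S>100)&ok),("turq",(H>80)&(H<100)&(S>110)&ok),
      ("dark cup",(V<60)&ok&(P[...,2]>.1)&(P[...,2]<.145))):
        for c,st,l in blobs(m):
            Q=P[l];t=Q[Q[:,2]>np.percentile(Q[:,2],99)-.004]
            print(n,nm,c,st[4],'med',np.median(Q,0),'top',t.mean(0),'zmax',Q[:,2].max())
    for nm,m in(("racktop",(abs(P[...,2]-.057)<.005)),("mixtop",abs(P[...,2]-.084)<.004)):
        for c,st,l in blobs(m&ok&(d>0),150):
            r=cv2.minAreaRect((P[l][:,:2]*1000).astype(np.float32));print(n,nm,c,st[4],r,np.median(P[l],0))
E
```

```text
scene purple [335.45 142.7 ] 60 med [0.5101 0.2551 0.0858] top [0.5084 0.2596 0.0877] zmax 0.09019785372964617
scene purple [321.0073 151.3358] 137 med [0.4994 0.2125 0.0849] top [0.4927 0.2193 0.0873] zmax 0.09166960586455009
scene purple [300.2317 150.0976] 82 med [0.4825 0.1434 0.1352] top [0.4802 0.1482 0.1377] zmax 0.14142569272817052
scene purple [310.2917 171.7083] 72 med [0.5102 0.1444 0.0862] top [0.5083 0.1478 0.0878] zmax 0.09081048057992591
scene turq [267.4755 162.6667] 204 med [0.421  0.1107 0.095 ] top [0.4184 0.1163 0.1295] zmax 0.13274306182295614
scene turq [295.5982 188.3705] 224 med [0.514  0.0777 0.0978] top [0.5114 0.0827 0.1298] zmax 0.13318815998611622
scene dark cup [552.0583 149.4117] 532 med [0.9266 0.4618 0.1181] top [0.9225 0.4825 0.1419] zmax 0.14482046528791703
scene dark cup [300.0357 153.1429] 56 med [0.4845 0.1414 0.1266] top [0.4833 0.1419 0.1343] zmax 0.13621512213097675
scene dark cup [293.125 179.375] 16 med [0.5091 0.0753 0.1191] top [0.5101 0.0748 0.1252] zmax 0.12761296412118983
scene dark cup [236.827  260.8051] 549 med [ 0.5327 -0.1516  0.12
[... 2355 characters left out ...]
17.359128952026367) [ 0.4711 -0.0952  0.0569]
side racktop [ 99.8976 235.5482] 166 ((792.4423217773438, 136.60018920898438), (70.14212799072266, 30.446290969848633), 56.21467971801758) [0.7828 0.145  0.0569]
side racktop [226.3545 341.3507] 3348 ((492.3713684082031, 205.1708984375), (75.27538299560547, 161.04583740234375), 0.37917494773864746) [0.4869 0.2188 0.0564]
side mixtop [223.2158  84.2808] 292 ((812.0455322265625, -363.77264404296875), (261.75653076171875, 121.74303436279297), 44.18393325805664) [ 0.7997 -0.3155  0.0841]
side mixtop [311.6478 179.9015] 2172 ((515.9030151367188, -146.75743103027344), (118.07240295410156, 146.2887725830078), 72.50375366210938) [ 0.4927 -0.1259  0.0842]
```

Depth agrees with the given sizes: cap top at 138 mm, shorts at 88 mm, cup rim at 130 mm. The long tube is at (0.4785, 0.149) and the cup at (0.534, -0.153). I'll move above the tube and check with the wrist camera.

```bash
cat >> h.py <<'E'
R=np.array([[0,-1,0],[0,0,1],[-1,0,0]],float)
def wristP():
    s=sense();p,d=camera("wrist");c=camera_params("wrist");T=c['tool_from_camera']
    Rw=s['tcp_rot']@T[:3,:3];o=s['position']+s['tcp_rot']@T[:3,3]
    v,u=np.mgrid[:420,:560];Q=np.stack([u,v,np.ones_like(u)],-1)@np.linalg.inv(c['K']).T
    return p,d,(Q*d[...,None])@Rw.T+o,(o,Q@Rw.T)
E
python3 - <<'E'
from h import *
np.set_printoptions(precision=4,suppress=True)
command_gripper(0.05,30)
movep([.4785,.149,.27],R)
s=sense();print(s['time_s'],s['position'],s['wrist_force'],s['finger_gap'])
p,d,P,(o,Q)=wristP();cv2.imwrite('pics/w1.png',p[...,::-1])
h=cv2.cvtColor(p,cv2.COLOR_RGB2HSV);H,S=h[...,0],h[...,1]
for nm,m in(("purple",(H>130)&(H<160)&(S>100)),("turq",(H>80)&(H<100)&(S>110))):
  for c,st,l in blobs(m,60):
    A=P[l];zt=np.percentile(A[:,2],98);t=A[abs(A[:,2]-zt)<.003];r=cv2.minEnclosingCircle((t[:,:2]*1000).astype(np.float32))
    print(nm,c,st[4],zt,r)
E
```

```text
2.7083 [0.4784 0.1501 0.2699] [-0.1255 -0.0591 -0.323 ] 0.04992945068241242
purple [368.5361 185.6979] 513 0.0902726031105503 ((478.1864318847656, 231.7772216796875), 9.349957466125488)
purple [274.1787 206.9809] 890 0.1401074416476442 ((479.0657043457031, 148.1332244873047), 9.883731842041016)
purple [335.8    215.9167] 480 0.0901529481456291 ((505.98492431640625, 204.08001708984375), 9.294515609741211)
purple [397.226  215.4953] 531 0.089929578211504 ((505.7091979980469, 259.7893371582031), 9.352278709411621)
turq [231.4814 115.2022] 727 0.132213024726438 ((416.27630615234375, 116.47769927978516), 9.62252426147461)
turq [198.8024 225.8577] 1103 0.13189481247293602 ((509.4599304199219, 83.27522277832031), 9.639616966247559)
```

View pics/w1.png

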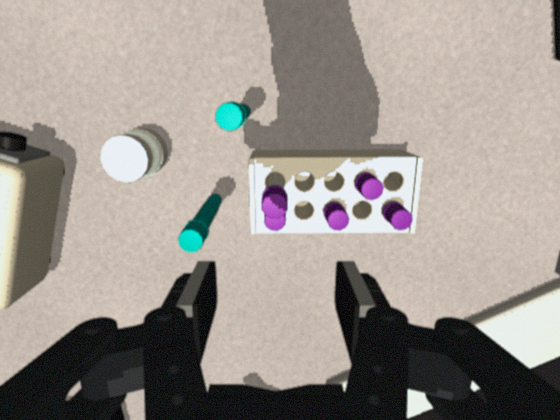

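The wrist view confirms it. The tall purple cap at (274,203) is the long tube, with a short one just behind it. The turquoise tubes at (231,115) and (191,240) are clear of the fingers. Next I'll grasp and lift.

Run:
```python
from h import *
np.set_printoptions(precision=4,suppress=True)
def st(t):
    s=sense();print(t,round(s['time_s'],2),s['position'],s['wrist_force'],s['finger_gap'],flush=True);return s
move_l([.4787,.149,.16],R,feed=.1);st('a')
hit=move_l([.4787,.149,.127],R,feed=.05,until_force=6);st(f'down {hit}')
command_gripper(0.0,35);st('grip')
move_l([.4787,.149,.147],R,feed=.05);st('lift20')
move_l([.4787,.149,.29],R,feed=.12);st('up')
p,d=camera('side');cv2.imwrite('pics/side1.png',cv2.resize(p[100:340,140:420,::-1],None,fx=2.5,fy=2.5))
p,d,P,_=wristP();cv2.imwrite('pics/w2.png',p[...,::-1])
```

```text
a 4.01 [0.4792 0.1491 0.1606] [-0.2084  0.7093 -0.5988] 0.05007410762472774
down False 4.82 [0.4789 0.149  0.127 ] [ 0.1622 -0.0322  0.6582] 0.0500806543138646
grip 5.19 [0.479  0.1491 0.1274] [-0.5619  0.0918  2.8489] 0.018906871195250415
lift20 5.74 [0.4787 0.1491 0.1473] [ 0.2994 -0.6673 -0.2775] 0.01882211425510411
up 7.08 [0.4783 0.1488 0.2892] [-1.2442 -0.4381 -0.3859] 0.018888233085559796
```

View pics/side1.png

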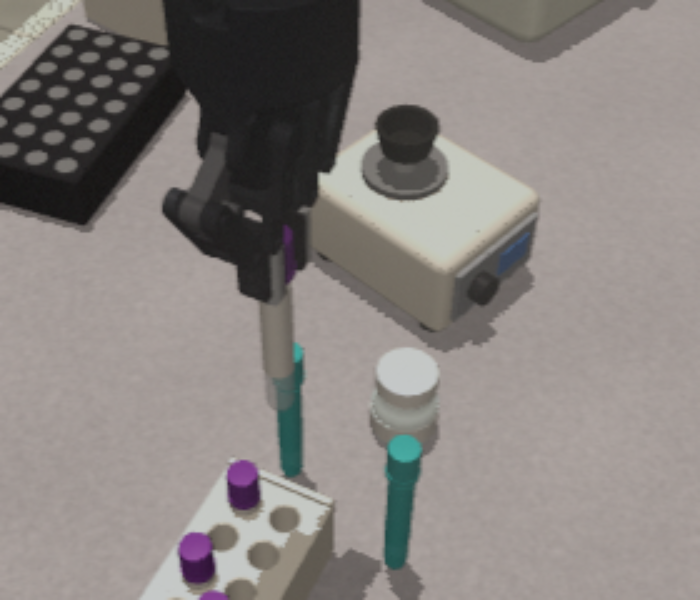

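The tube is out, upright and held; all the caps visible are still in place. Next I'll refine the cup centre from its rim and hover the tube above it.

Run:
```python
from h import *
np.set_printoptions(precision=4,suppress=True)
for n in("scene","side"):
    z=np.load(n+'0.npz');p,d=z['p'],z['d'];P=cloud(n,d)
    m=(d>0)&(abs(P[...,2]-.130)<.003)&(np.hypot(P[...,0]-.534,P[...,1]+.153)<.04)
    print(n,cv2.minEnclosingCircle((P[m][:,:2]*1000).astype(np.float32)),m.sum())
    # dark silhouette of rim, ellipse-free: extreme columns/rows of the rim on plane z=.13
c=[.534,-.153]
move_l([*c,.29],R,feed=.15)
s=sense();print(s['time_s'],s['position'],s['wrist_force'],s['finger_gap'])
ims=[]
for n,(x0,y0) in(("scene",(170,160)),("side",(230,40))):
    p,d=camera(n);np.savez(n+'2.npz',p=p,d=d);ims.append(cv2.resize(p[y0:y0+150,x0:x0+130,::-1],None,fx=3,fy=3,interpolation=cv2.INTER_CUBIC))
cv2.imwrite('pics/hover.png',np.hstack(ims))
```

```text
scene ((535.22998046875, -153.1751708984375), 24.7094669342041) 213
side ((531.7374267578125, -153.28659057617188), 25.381181716918945) 192
9.3833 [ 0.5341 -0.1522  0.29  ] [-0.8133 -0.4465 -1.1877] 0.01883101834323337
```

View pics/hover.png

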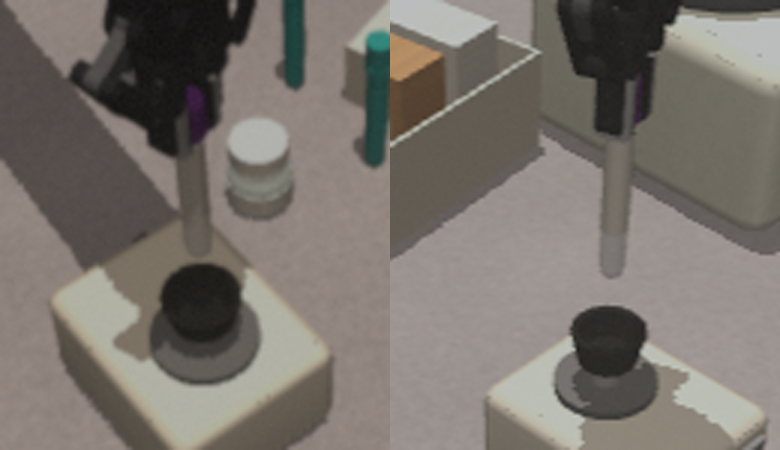

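The tube is vertical and centred over the cup in both views (tube bottom and cup about 1 px apart). The rim fit has radius 25 mm and centre (0.5335, -0.153). I'll lower it slowly, guarded by force.

```bash
cat >> h.py <<'E'
def avg(t,n=10):
    a=[]
    for _ in range(n): s=sense();a.append([*s['position'],*s['wrist_force'],s['finger_gap']]);sleep(.03)
    a=np.mean(a,0);print(t,round(s['time_s'],2),a,flush=True);return a
E
python3 - <<'E'
from h import *
np.set_printoptions(precision=4,suppress=True)
c=[.5337,-.153]
move_l([*c,.24],R,feed=.1);sleep(.3);b=avg('free')
print(move_l([*c,.226],R,feed=.01,until_force=4));sleep(.2);a=avg('touch');print('dF',a[3:6]-b[3:6]);np.save('free.npy',b)
E
```

```text
free 10.73 [ 0.5338 -0.153   0.2402 -0.0154  0.0685 -0.3849  0.0189]
True
touch 12.24 [ 0.5337 -0.153   0.2298 -0.0299 -0.4893  4.0433  0.019 ]
dF [-0.0145 -0.5578  4.4283]
```

Run:
```python
from h import *
np.set_printoptions(precision=4,suppress=True)
c=[.5337,-.153];b=np.load('free.npy')
for z in(.227,.2252):
    move_l([*c,z],R,feed=.01);sleep(.3);a=avg(f'z{z}');print('dF',a[3:6]-b[3:6])
ims=[]
for n,(x0,y0) in(("scene",(170,160)),("side",(230,40))):
    p,d=camera(n);P=cloud(n,d);Z=P[...,2];m=(d>0)&(Z>.11)&(Z<.14)&(cv2.cvtColor(p,cv2.COLOR_RGB2GRAY)<60)&(abs(np.hypot(P[...,0]-.5337,P[...,1]+.153)-.0225)<.004)
    z=np.load(n+'0.npz');Z0=cloud(n,z['d'])[...,2];m0=m&(abs(Z0-.13)<.003);print(n,'rim z',np.percentile(Z[m],[90,95,98]))
    P0=cloud(n,z['d']);k=(z['d']>0)&(P0[...,2]>.11)&(P0[...,2]<.14)&(cv2.cvtColor(z['p'],cv2.COLOR_RGB2GRAY)<60)&(abs(np.hypot(P0[...,0]-.5337,P0[...,1]+.153)-.0225)<.004);print(' before',np.percentile(P0[k][:,2],[90,95,98]))
    ims.append(cv2.resize(p[y0:y0+150,x0:x0+130,::-1],None,fx=3,fy=3,interpolation=cv2.INTER_CUBIC))
cv2.imwrite('pics/press.png',np.hstack(ims))
```

```text
z0.227 13.28 [ 0.534  -0.153   0.2274 -0.3264 -0.2108  6.5182  0.0188]
dF [-0.311  -0.2793  6.9032]
z0.2252 14.25 [ 0.5341 -0.153   0.2259 -0.4701 -0.0867  8.1296  0.0188]
dF [-0.4547 -0.1552  8.5145]
scene rim z [0.1254 0.1258 0.1266]
 before [0.1306 0.1311 0.1323]
side rim z [0.1255 0.1259 0.1264]
 before [0.1309 0.1313 0.1317]
```

View pics/press.png

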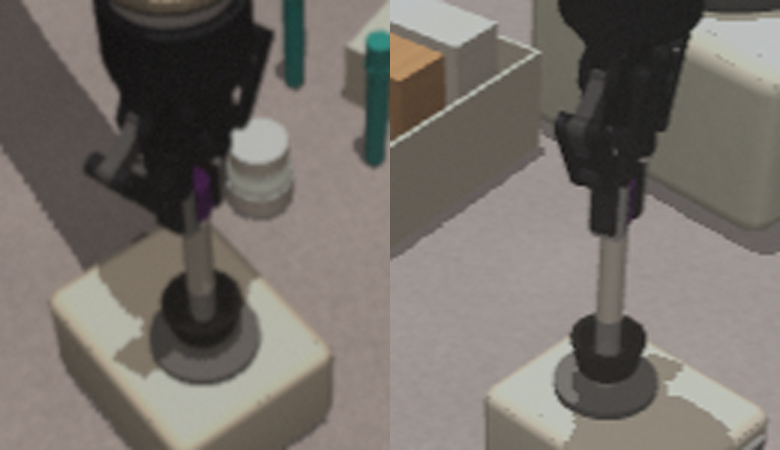

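The tube stands upright in the cup. Force (8.5 N), TCP position and depth all put the cup about 5.4 mm down, so I'll go 0.6 mm further and hold. Then I'll check the rack and jar.

Run:
```python
from h import *
np.set_printoptions(precision=4,suppress=True)
b=np.load('free.npy')
move_l([.5337,-.153,.2245],R,feed=.01);sleep(.3);a=avg('z');print('dF',a[3:6]-b[3:6])
sleep(3);a=avg('held');print('dF',a[3:6]-b[3:6])
for n in("scene","side"):
    p,d=camera(n);z=np.load(n+'0.npz')
    for q,dd in((z['p'],z['d']),(p,d)):
        P=cloud(n,dd);k=(dd>0)&(P[...,2]>.11)&(P[...,2]<.14)&(cv2.cvtColor(q,cv2.COLOR_RGB2GRAY)<60)&(abs(np.hypot(P[...,0]-.5337,P[...,1]+.153)-.0225)<.004);print(n,'rim',np.percentile(P[k][:,2],[90,95,98]))
        h=cv2.cvtColor(q,cv2.COLOR_RGB2HSV);m=(h[...,0]>130)&(h[...,0]<160)&(h[...,1]>100)&(P[...,1]>.1)&(P[...,0]<.6)
        print([c.round(1).tolist() for c,_,_ in blobs(m)])
        j=(abs(P[...,2]-.062)<.004)&(np.hypot(P[...,0]-.46,P[...,1]-.01)<.04);print(' jar',np.median(P[j],0))
cv2.imwrite('pics/final.png',p[...,::-1])
```

```text
z 15.23 [ 0.5342 -0.153   0.2254 -0.6126  0.4071  8.7305  0.0189]
dF [-0.5972  0.3386  9.1154]
held 18.57 [ 0.5342 -0.153   0.2254 -0.4678  0.0317  8.7301  0.0189]
dF [-0.4524 -0.0368  9.1151]
scene rim [0.1306 0.1311 0.1323]
[[335.4, 142.7], [321.0, 151.3], [300.2, 150.1], [310.3, 171.7]]
 jar [0.459  0.0107 0.0613]
scene rim [0.1251 0.1254 0.1258]
[[335.7, 142.5], [320.8, 150.5], [310.3, 172.0]]
 jar [0.461  0.0106 0.0612]
side rim [0.1309 0.1313 0.1317]
[[252.1, 281.1], [236.8, 293.4], [218.3, 322.6], [225.3, 346.5], [197.5, 355.3]]
 jar [0.4552 0.0139 0.0622]
side rim [0.1247 0.1251 0.1253]
[[236.8, 293.4], [218.3, 322.6], [225.3, 346.6], [197.5, 355.2]]
 jar [0.4553 0.0142 0.0623]
```

View pics/final.png

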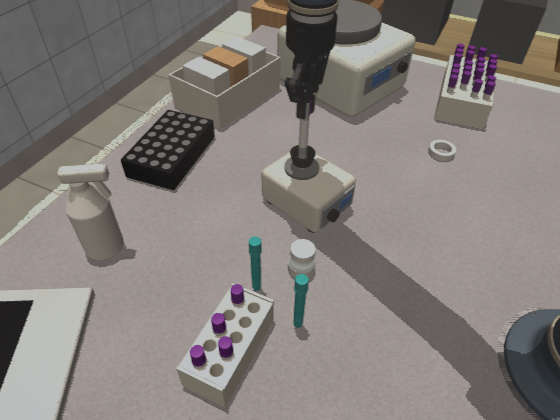

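The cup is half down by force (9.1 N, about 6.1 mm), by TCP (5.8 mm) and by rim depth (5.5–6.2 mm). The shorts and jar have not moved, and it has held for over 3 s.

```bash
python3 -c "
from h import *
avg('end');finish_job()"
```

```text
end 19.0 [ 0.53418885 -0.1530085   0.22535622 -0.57501179  0.32961752  8.4706067
  0.01886137]
the job is handed in; nothing more can be done
```

I handed the job in at 19.0 s with the long purple-capped tube still gripped at 35 N and holding the mixer cup about half down. I pulled it straight up out of the rack and stood it upright in the cup. I then pressed the cup down in slow steps, staying well short of its stop.

- **Cup travel:** the checks agree to within about 0.7 mm around the 6 mm target. The push was 9.1 N (about 6.1 mm by the given spring), the TCP was 5.8 mm below the estimated contact height, and the rim had dropped 5.5–6.2 mm in the depth images. The last reading before hand-in was slightly lower, at about 8.9 N.
- **Hold:** it was at half travel for over 3 s before hand-in, with TCP height and grip opening unchanged.
- **Short tubes:** all four are still in their holes. In the side view none had moved by more than 0.1 px.
- **Jar:** it stands where it was. The scene camera read it 2 mm apart before and after, but the side camera read 0.3 mm, so I take that as noise.
- **Not checked:** I saw no direct sign, such as the screen, that the mixer was running. I inferred it from the cup travel.

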